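# Slide the vial carrier into its notch and bolt it

## Task

With the fingertips only, push the vial carrier board along its rails towards the bolt until it drops fully into its locating notches, then push the bolt home over the board's edge by its upright pin. Nothing is to be gripped or lifted: the vials stay upright in the board, and the beaker, the timer and the brown bottle beside the slide stay where they stand. Take the hand away at the end.

Things in the scene. Friction and masses are not known exactly. Their poses are not given: they have to be found in the camera images.
- slide_base: Slide fixed to the bench: aluminium base plate 350 x 150 x 8 mm, two dark steel tracks (top 34 mm up, x = -170 to 136 mm, open channel between them at y within 26 mm), a guide wall outside each (y = 56.5 to 64.5 mm, top 48 mm up) and an end block with the bolt (x = 136 to 166 mm, 49 mm high). Origin: centre of its underside, on the bench. +x: the way the board is pushed, to the bolt; z up.
- notch_home (a point): Where the board's origin lies when it sits in the notches: slide x = 50, y = 0, z = 35 mm, with 2.5 mm of play each way along x. Four notches in the tracks, 17 mm long and 7 mm deep, take the board's four feet at this one place: the board drops 7 mm and the notch ends stop it. If it were pushed past, it would meet the end block 20 mm on.
- carrier_board: White plate 130 (its x, along the rails) x 110 x 12 mm, 0.32 to 0.63 kg, loose on the tracks, with a grey vial block across it (x = 4 to 40 mm, top at z = 26) and 3 vials in its 22 mm deep holes. Origin: centre of the plate's underside, axes as the slide's. Push its plain rear edge (x = -65, z = 0 to 12 mm); a few N. On feet 8 mm long: origin 42 mm above the slide's origin when sliding, 35 when dropped. Starts 80 to 150 mm short of the notches.
- bolt (a joint): Travel of the steel bolt on the end block, m: 0 drawn back, 0.032 fully home over the board's front edge; starts at 0 to 0.007. It moves along the slide's -x with about 2 N of friction and stays where left. Its bar, 24 mm wide, lies 50.5 to 57.5 mm above the slide's origin: it passes 3.5 mm over the dropped board but strikes the front edge of a board not dropped.
- bolt_pin (a point): Middle of the bolt's upright steel pin, 16 mm thick; the pin reaches from 57.5 to 82.5 mm above the slide's origin, this point is at 70.5 mm and moves with the bolt. Drawn back it is at the slide's x = 190 mm, y = 0; push it from outside towards -x. The bar ends 7 mm outside the pin's axis.
- vial_a: A glass sample vial with a black cap, 25 mm in diameter and 52 mm tall, loose, upright in a hole of the carrier board's block; origin at the centre of its underside, 4 mm above the board's origin, z up its axis.
- vial_b: A glass sample vial with a black cap, 25 mm in diameter and 52 mm tall, loose, upright in a hole of the carrier board's block; origin at the centre of its underside, 4 mm above the board's origin, z up its axis.
- vial_c: A glass sample vial with a black cap, 25 mm in diameter and 52 mm tall, loose, upright in a hole of the carrier board's block; origin at the centre of its underside, 4 mm above the board's origin, z up its axis.
- steel_beaker: Open steel beaker, 68 mm wide and 75 mm tall, loose on the bench on the far side of the slide; origin at the centre of its underside. To be left alone.
- timer: Bench timer, 44 x 68 x 55 mm tall, loose on the bench between the slide and the robot; origin at the centre of its underside. To be left alone.
- solvent_bottle: Brown bottle with a black cap, 47 mm wide and 115 mm tall, loose on the bench on the far side of the slide; origin at the centre of its underside. To be left alone.

How it is judged:
On the way, in this order (a step that is already met when the one before it is completed fails the run):
1. the board has dropped into its notches while the bolt is still drawn back (z of carrier_board in the frame of slide_base between 0.032 and 0.0375 m and x of carrier_board in the frame of slide_base between 0.045 and 0.055 m and y of carrier_board in the frame of slide_base between -0.004 and 0.004 m and angle between carrier_board's own z axis and vertical below 0.025 rad and value of joint bolt below 0.012 m), for 0.2 s.
2. the bolt is home over the board (z of carrier_board in the frame of slide_base between 0.032 and 0.0375 m and x of carrier_board in the frame of slide_base between 0.045 and 0.055 m and y of carrier_board in the frame of slide_base between -0.004 and 0.004 m and angle between carrier_board's own z axis and vertical below 0.025 rad and value of joint bolt above 0.027 m), for 0.2 s.
At the end, for the whole second after the job is handed in: Board in its notches (origin at slide x 45-55, y within 4, z 32-37.5 mm; level within 0.025 rad), bolt 27 mm or more of 32 home, vials in their holes (within 4 mm, 0.15 rad of upright), beaker, timer and bottle upright (0.1 rad) within 15 mm of their starts (all of step 2 and linear speed of carrier_board below 0.01 m/s and z of vial_a in the frame of carrier_board between 0 and 0.008 m and angle between each of vial_a, vial_b, vial_c's own z axis and vertical below 0.15 rad and z of vial_b in the frame of carrier_board between 0 and 0.008 m and z of vial_c in the frame of carrier_board between 0 and 0.008 m and distance of each of steel_beaker, timer, solvent_bottle from where it was at the start of the episode below 0.015 m and angle between each of steel_beaker, timer, solvent_bottle's own z axis and vertical below 0.1 rad); the robot touches nothing.
It fails at once if the board was lifted off its rails (z of carrier_board in the frame of slide_base above 0.052 m).
It fails at once if a vial was lifted out of the board or tipped (z of any of vial_a, vial_b, vial_c in the frame of carrier_board above 0.014 m or angle between any of vial_a, vial_b, vial_c's own z axis and vertical above 0.5 rad).
It fails at once if the beaker, the timer or the bottle was moved or tipped (distance of any of steel_beaker, timer, solvent_bottle from where it was at the start of the episode above 0.02 m or angle between any of steel_beaker, timer, solvent_bottle's own z axis and vertical above 0.3 rad).
It also fails if it takes over 45 s, if anything falls off the work surface, if the arm or the gripper's body presses on something with over 40 N, if the wrist force passes 120 N, or if a joint passes its speed limit or range.

## Robot

A 6-joint arm with a two-finger parallel gripper is mounted at the origin on a cart in front of the work surface, level with it; the furniture and walls round the work are solid. World frame = base frame: x ahead of the robot, y to its left, z up, the work surface at z = 0. Lengths are in m, angles in rad, forces in N, time in s.
With the tool pointing down it reaches from about 0.35 to 0.875 m from the base axis. Payload 4.2 kg.
Tool frame: the origin (TCP) lies between the finger pads; the fingertips stand 11 mm ahead of it and the grasp point (between the pads) lies 8 mm behind it; z points along the fingers, y is the line along which they close (so a half turn about z gives the same grasp; the last joint's range is limited). The gripper opens to 87 mm and grips with 3 to 60 N. Pads are 19 mm wide; open, the fingers measure 117 mm over their backs; the gripper's body (75 mm by 190 mm) begins 51 mm behind the grasp point.
Start: joints at [1.404, 0.385, 0.008, 0, -1.194, -0.259], TCP at [0.258, 0.569, 0.203] pointing down, gripper open.
Joint ranges: [-3.14, 3.14], [-1.21, 2.06], [-1.07, 1.41], [-3.16, 2.05], [-2.99, -0.16], [-3.1, 3.1]. Speed limits (rad/s): [2.79, 2.79, 3.14, 3.14, 3.14, 3.14].

## Interface

Orientations are given as a rotation vector (axis times angle).
In Python, from cell import robot, imaging gives the robot as it stands.
- The arm moves only by the tool carry_out, never from a script. Its argument "motion" is a list of rows, each a list of 7 numbers: the turn, a rotation vector about the tool's x, y, z normalised to -1 to 1, where 1 is 2 rad, then the shift along the tool's x, y, z normalised to -1 to 1, where 1 is 10 cm, then the closure, from 0 (fully open) to 1 (shut). In form: [[wx, wy, wz, dx, dy, dz, hand], ...]. A call has exactly 10 rows; each row shifts and turns the commanded pose from where the row before left it, along the tool's axes as they then stand; what a row does not reach is not made up. A row lasts 1/10 s, in which the tool goes at most 50 mm and 8.59 degrees, less where a joint would pass 70% of its speed; a pose out of reach is approached as far as the arm can. A call with a number of a shift or a turn outside -1 to 1 is refused whole. A call with a gripper value outside its range is refused whole. The fingers move at their own pace and stop on an object; the grip force is fixed at half the most. Time passes only in rows, so rows that do not move let the fingers close, or fill a call up. It gives the time, the measured TCP pose, the force, the opening and the grip force at its end, in the units of the state.
- robot.sense(): the state, without advancing time (a new reading comes with each control period).
- imaging.get_image(name): name is "scene" or "top" or "wrist"; returns a dict with "image" (480x640x3 uint8, blue, green, red), "camera_matrix" (3x3 intrinsics, pixels), "k1" (the pictures are not rectified: a ray, as slopes to the right and down, at radius r is drawn at 1 + k1 r^2 times it, then the intrinsics apply), "pose" (4x4, takes a point from camera to world coordinates). Camera axes: x right, y down, z forward; pixel columns grow to the right and rows downward; lengths in m; the calibration is good to about 2 mm. A picture is of the moment at which its call begins. There is no depth.
- robot.hand_in(): hands the job in; it is judged then, once.
The state is a dict: "time_s": time; "joint_pos": joint angles; "joint_vel": joint speeds; "joint_efforts": joint torques, N m; "tool_pos": TCP position; "tcp_rot": TCP orientation; "wrist_force": force on the tool from outside, world axes, zero at the start; "wrist_torque": the same for the moment, N m; "opening": finger opening in m; "grasp_force": force on a finger pad.
Only numpy, scipy, OpenCV 4.12 (cv2) and the standard library are available. Lean on these libraries where they do the work, as an engineer would, in place of code of your own. Each camera call takes 0.05 s, during which the arm holds its last target. There are 200 camera calls.

## Working session

There is one attempt and no reset: what is moved stays moved. The work goes in short steps, Python scripts to look and compute and a tool call to move; the robot and the scene stay as the last step left them, time stands still between calls to the robot, and variables do not carry over. Pictures are saved under pics/ and viewed, at most 10 in all, crops included, and the job is handed in when it is done.

Besides the shell and the picture viewer there is one more tool, called in YAML: its name, and indented under it one key for each argument. carry_out: Moves the arm, as the interface text tells. Scaled input: -1 to 1 covers 10 cm each way for a shift and 2 rad each way for a turn. Its arguments: {"type":"object","properties":{"motion":{"type":"array","items":{"type":"array","items":{"type":"number","minimum":-1,"maximum":1}}}},"required":["motion"]}

```bash
ls; mkdir -p pics; python3 - <<'E'
from cell import robot, imaging
import cv2,pickle
s=robot.sense(); print({k:s[k] for k in('time_s','tool_pos','tcp_rot','wrist_force','opening')})
for n in('top','scene'):
    d=imaging.get_image(n); cv2.imwrite(f'pics/{n}0.png',d['image']); pickle.dump(d,open(f'{n}0.pkl','wb')); print(n,d['camera_matrix'],d['k1'],d['pose'])
E
```

```text
pics
{'time_s': 0.0, 'tool_pos': array([0.25786356, 0.56860244, 0.2021531 ]), 'tcp_rot': array([ 3.06848516e+00, -6.63605032e-01, -6.13331508e-04]), 'wrist_force': array([ 0.07269967, -0.10373739,  0.14383461]), 'opening': 0.08690001467421032}
top [[492.76428573   0.         324.81934348]
 [  0.         492.76428573 243.93177736]
 [  0.           0.           1.        ]] -0.032865686736596594 [[-0.02358627 -0.98830749  0.15063859  0.44213346]
 [-0.99965682  0.02159744 -0.01482529  0.08379482]
 [ 0.01139853 -0.15093656 -0.98847773  0.91889354]
 [ 0.          0.          0.          1.        ]]
scene [[493.19670128   0.         317.22249619]
 [  0.         493.19670128 237.53222304]
 [  0.           0.           1.        ]] 0.01318758303137518 [[ 0.66444602 -0.51646536  0.54016202  0.09861358]
 [-0.74729609 -0.46665134  0.47305929 -0.34346559]
 [ 0.0077486  -0.71798333 -0.69601717  0.66743294]
 [ 0.          0.          0.          1.        ]]
```

View pics/top0.png

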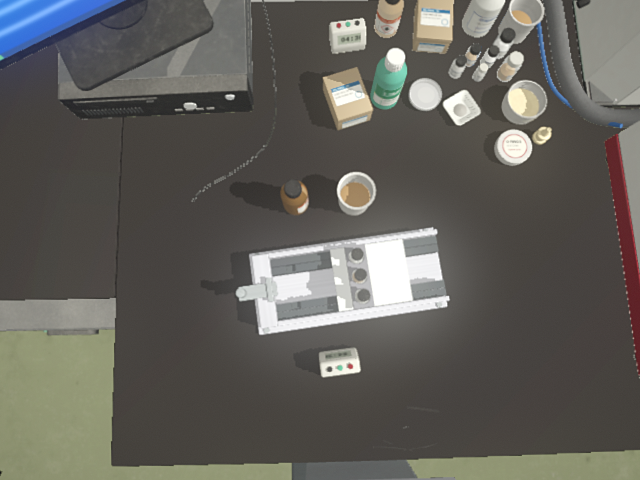

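View pics/scene0.png

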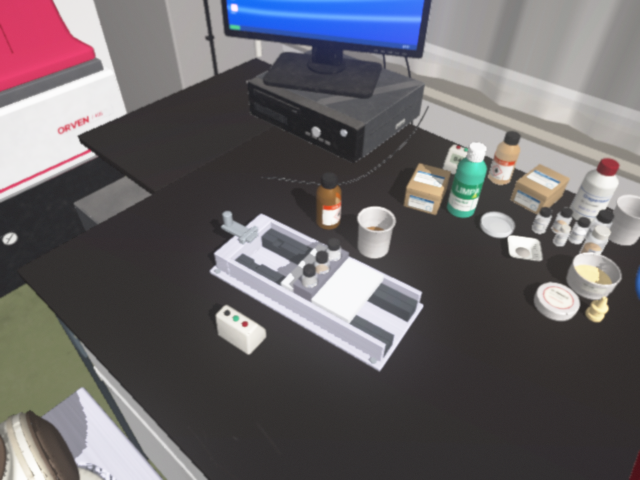

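The top view shows the slide lying left-right: bolt pin at about (243,293), board's white rear part from about (372-412, 240-305), slide's rear end at about (440,230)-(448,305). The scene view agrees. I'll look at an enlarged crop for the corners.

```bash
python3 - <<'E'
import cv2
im=cv2.imread('pics/top0.png')[215:345,225:465]
cv2.imwrite('pics/c1.png',cv2.resize(im,None,fx=3.3,fy=3.3,interpolation=cv2.INTER_CUBIC))
E
```

```text
(no output)
```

View pics/c1.png

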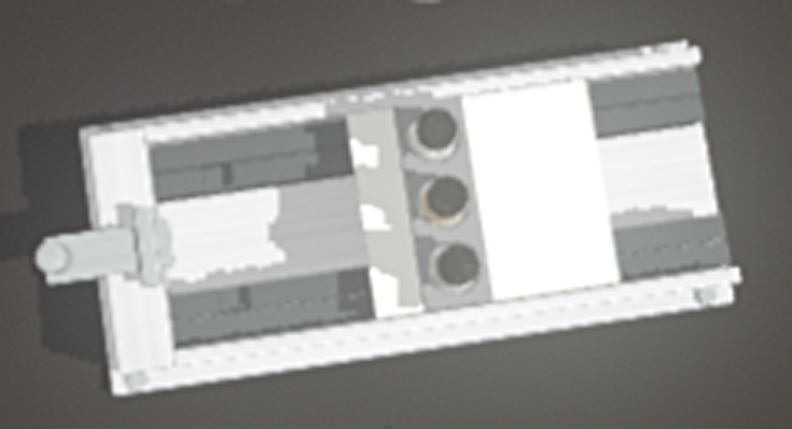

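The crop shows the track ends at crop (703,122) and (720,214), tracks meeting the end block at (160,203) and (172,292), board rear top edge (588,80)–(620,285), front edge (348,115)–(378,318), and pin top at (50,256).

```bash
cat > h.py <<'E'
import numpy as np,cv2,pickle
def ray(d,uv):
    K=d['camera_matrix'];k=d['k1']
    p=cv2.undistortPoints(np.float64([[uv]]),K,np.array([k,0,0,0,0.]))[0,0]
    R=d['pose'][:3,:3]; return d['pose'][:3,3],R@np.r_[p,1]
def onz(d,uv,z):
    o,v=ray(d,uv); return o+v*(z-o[2])/v[2]
E
python3 - <<'E'
from h import *
d=pickle.load(open('top0.pkl','rb'))
c=lambda u,v:(225+(u+.5)/3.3-.5,215+(v+.5)/3.3-.5)
pts=[((703,122),-170,-26),((720,214),-170,26),((160,203),136,-26),((172,292),136,26)]
W=np.array([onz(d,c(*p[0]),.034)[:2] for p in pts]);S=np.array([p[1:] for p in pts])/1e3
Wm,Sm=W.mean(0),S.mean(0)
a=W-Wm;b=S-Sm
th=np.arctan2((b[:,0]*a[:,1]-b[:,1]*a[:,0]).sum(),(a*b).sum())
R=np.array([[np.cos(th),-np.sin(th)],[np.sin(th),np.cos(th)]]);o=Wm-R@Sm
print('yaw',th,'org',o,'res mm',(W-(S@R.T+o))*1e3)
for n,uv,z in[('br1',(588,80),.054),('br2',(620,285),.054),('bf1',(348,115),.054),('bf2',(378,318),.054),('pin',(50,256),.0825),('wall1',(690,42),.048),('wall2',(742,272),.048),('cr',(142,133),.049),('cr2',(172,365),.049)]:
    w=onz(d,c(*uv),z)[:2];print(n,w.round(4),'slide mm',((w-o)@R*1e3).round(1))
for n,uv,z in[('timer',(339,350),.055),('bottle',(293,187),.115),('beaker',(356,185),.075)]:
    w=onz(d,uv,z)[:2];print(n,w.round(3),'slide',((w-o)@R*1e3).round(0))
for n,x in[('home rear',-15),('pin',190),('pinhome',158)]: print(n,R@[x/1e3,0]+o)
E
```

```text
yaw 1.6925345149218354 org [0.51249207 0.02886468] res mm [[-0.60224668  2.16401193]
 [ 0.05645416  2.04988178]
 [-1.36487291 -2.22665766]
 [ 1.91066543 -1.98723605]]
br1 [ 0.58   -0.0685] slide mm [-104.8  -55.2]
br2 [ 0.4695 -0.0803] slide mm [-103.2   55.9]
bf1 [0.5638 0.0617] slide mm [ 26.4 -54.9]
bf2 [0.4553 0.0486] slide mm [26.5 54.4]
pin [0.4902 0.2169] slide mm [189.4  -0.7]
wall1 [ 0.6008 -0.1265] slide mm [-165.   -68.8]
wall2 [ 0.475  -0.1475] slide mm [-170.5   58.6]
cr [0.5571 0.1728] slide mm [137.5 -61.8]
cr2 [0.4332 0.1578] slide mm [137.6  63. ]
timer [0.389 0.051] slide [ 37. 120.]
bottle [0.663 0.123] slide [  75. -160.]
beaker [0.675 0.014] slide [ -35. -159.]
home rear [0.51431363 0.0139757 ]
pin [0.4894189 0.2174585]
pinhome [0.49330491 0.18569533]
```

carry_out:
  motion:
    - [0,0,0.0733,0,0,0,0.5]
    - [0,0,0.0733,0,0,0,0.5]
    - [0,0,0.0733,0,0,0,0.5]
    - [0,0,0.0733,0,0,0,0.5]
    - [0,0,0.0733,0,0,0,0.5]
    - [0,0,0.0733,0,0,0,0.5]
    - [0,0,0.0733,0,0,0,0.5]
    - [0,0,0,0.2,-0.05,0,0.5]
    - [0,0,0,0.4,-0.106,0,0.5]
    - [0,0,0,0.4,-0.106,0,0.5]

```text
time_s: 1.1
tool_pos: [0.2959, 0.4718, 0.2023]
tcp_rot: [2.349, -2.083, 0.001]
wrist_force: [0.4, -0.1, 0.1]
opening: 0.0438
grasp_force: 0.0
```

carry_out:
  motion:
    - [0,0,0,0.4,-0.106,0,0.5]
    - [0,0,0,0.4,-0.106,0,0.5]
    - [0,0,0,0.4,-0.106,0,0.5]
    - [0,0,0,0.4,-0.106,0,0.5]
    - [0,0,0,0.4,-0.106,0,0.5]
    - [0,0,0,0.4,-0.106,0,0.5]
    - [0,0,0,0.4,-0.106,0,0.5]
    - [0,0,0,0.4,-0.106,0,0.5]
    - [0,0,0,0.4,-0.106,0,0.5]
    - [0,0,0,0.4,-0.106,0,0.5]

```text
time_s: 2.1
tool_pos: [0.4487, 0.0867, 0.2032]
tcp_rot: [2.35, -2.085, -0.0]
wrist_force: [0.5, 0.2, -0.9]
opening: 0.0435
grasp_force: 0.0
```

carry_out:
  motion:
    - [0,0,0,0.4,-0.11,0,0.5]
    - [0,0,0,0.4,-0.11,0,0.5]
    - [0,0,0,0.4,-0.11,0,0.5]
    - [0,0,0,0.4,-0.11,0,0.5]
    - [0,0,0,0.3,-0.1,0,0.5]
    - [0,0,0,0,0,0.2,0.5]
    - [0,0,0,0,0,0.2,0.5]
    - [0,0,0,0,0,0.2,0.5]
    - [0,0,0,0,0,0.2,0.5]
    - [0,0,0,0,0,0,0.5]

```text
time_s: 3.1
tool_pos: [0.5222, -0.094, 0.1202]
tcp_rot: [2.345, -2.083, -0.009]
wrist_force: [-0.6, -0.2, -0.7]
opening: 0.0438
grasp_force: 0.0
```

```bash
python3 - <<'E'
from cell import robot, imaging
import cv2,pickle
s=robot.sense(); print(s['tool_pos'])
for n in('wrist',):
    d=imaging.get_image(n); cv2.imwrite(f'pics/{n}1.png',d['image']); pickle.dump(d,open(f'{n}1.pkl','wb'));print(d['pose'].round(3))
d=imaging.get_image('top');pickle.dump(d,open('top1.pkl','wb'))
E
```

```text
[ 0.52217422 -0.09399035  0.12016352]
[[-0.993 -0.11  -0.042  0.534]
 [-0.118  0.945  0.305 -0.178]
 [ 0.007  0.308 -0.951  0.301]
 [ 0.     0.     0.     1.   ]]
```

View pics/wrist1.png

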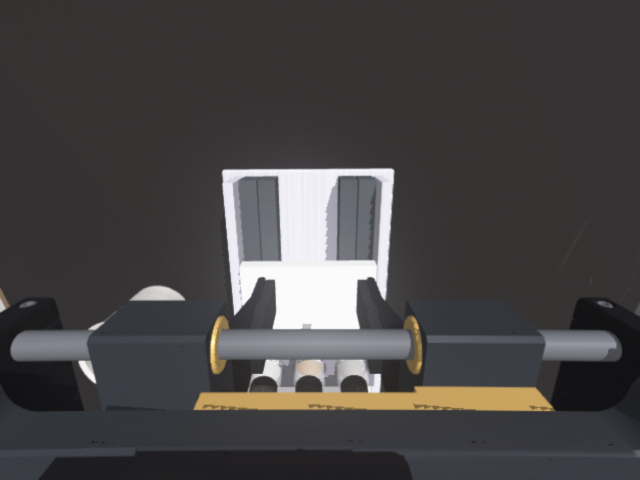

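The wrist view shows the slide square to the gripper: board's rear edge at row 262 (columns 242–376) and track rear ends at row 178 (columns 241–278 and 338–373).

```bash
python3 - <<'E'
from h import *
d=pickle.load(open('wrist1.pkl','rb'))
th=1.69;R=np.array([[np.cos(th),-np.sin(th)],[np.sin(th),np.cos(th)]]);o=np.array([.51249,.02886])
f=lambda w:((w[:2]-o)@R*1e3).round(1)
for n,uv,z in[('br1',(242,262),.054),('br2',(376,262),.054),('t1',(241,178),.034),('t2',(278,178),.034),('t3',(338,177),.034),('t4',(373,177),.034)]:
    w=onz(d,uv,z);print(n,w.round(4),f(w))
print('tcp',f(np.array([.5222,-.0940])))
for n,x in[('p',-150),('home rear',-15),('pin',190)]: print(n,(R@[x/1e3,0]+o).round(4))
E
```

```text
br1 [ 0.5792 -0.0724  0.054 ] [-108.5  -54.2]
br2 [ 0.4734 -0.0846  0.054 ] [-108.    52.3]
t1 [ 0.5872 -0.1354  0.034 ] [-171.9  -54.7]
t2 [ 0.5582 -0.1388  0.034 ] [-171.9  -25.4]
t3 [ 0.511  -0.1451  0.034 ] [-172.6   22.2]
t4 [ 0.4834 -0.1484  0.034 ] [-172.5   49.9]
tcp [-123.1    5. ]
p [ 0.5303 -0.1201]
home rear [0.5143 0.014 ]
pin [0.4899 0.2175]
```

carry_out:
  motion:
    - [0,0,0,0.22,-0.06,0,0.5]
    - [0,0,0,0,0,0,0.5]
    - [0,0,0,0,0,0.12,0.5]
    - [0,0,0,0,0,0.12,0.5]
    - [0,0,0,0,0,0.12,0.5]
    - [0,0,0,0,0,0.12,0.5]
    - [0,0,0,0,0,0.12,0.5]
    - [0,0,0,0,0,0.09,0.5]
    - [0,0,0,0,0,0,0.5]
    - [0,0,0,0,0,0,0.5]

```text
time_s: 4.2
tool_pos: [0.5335, -0.1151, 0.0541]
tcp_rot: [2.349, -2.085, 0.0]
wrist_force: [0.4, -0.9, 0.3]
opening: 0.0433
grasp_force: 0.0
```

carry_out:
  motion:
    - [0,0,0,0,0.02,0.03,0.5]
    - [0,0,0,-0.06,0,0,0.5]
    - [0,0,0,-0.06,0,0,0.5]
    - [0,0,0,-0.06,0,0,0.5]
    - [0,0,0,-0.05,0,0,0.5]
    - [0,0,0,-0.05,0,0,0.5]
    - [0,0,0,-0.05,0,0,0.5]
    - [0,0,0,-0.05,0,0,0.5]
    - [0,0,0,-0.05,0,0,0.5]
    - [0,0,0,-0.05,0,0,0.5]

```text
time_s: 5.2
tool_pos: [0.5256, -0.0672, 0.0512]
tcp_rot: [2.349, -2.086, -0.0]
wrist_force: [0.4, 0.4, 0.3]
opening: 0.0436
grasp_force: 0.0
```

```bash
python3 - <<'E'
from cell import robot, imaging
import cv2,pickle,numpy as np
s=robot.sense(); print(s['wrist_force'],s['tool_pos'])
d=imaging.get_image('top');pickle.dump(d,open('top2.pkl','wb'))
e=imaging.get_image('scene');pickle.dump(e,open('scene2.pkl','wb'))
a=cv2.resize(d['image'][215:345,225:465],None,fx=3,fy=3,interpolation=3)
b=cv2.resize(e['image'][190:380,190:430],None,fx=1.5*1.0,fy=1.0*1.0,interpolation=3)
b=cv2.resize(e['image'][200:345,190:430],(720,200*2),interpolation=3)[:210*2-210+200]
cv2.imwrite('pics/c2.png',np.vstack([a,cv2.resize(e['image'][210:370,190:430],(720,210*1),interpolation=3)]))
E
```

```text
[0.42010128 0.39482568 0.25474908] [ 0.52562299 -0.06718599  0.05124182]
```

View pics/c2.png

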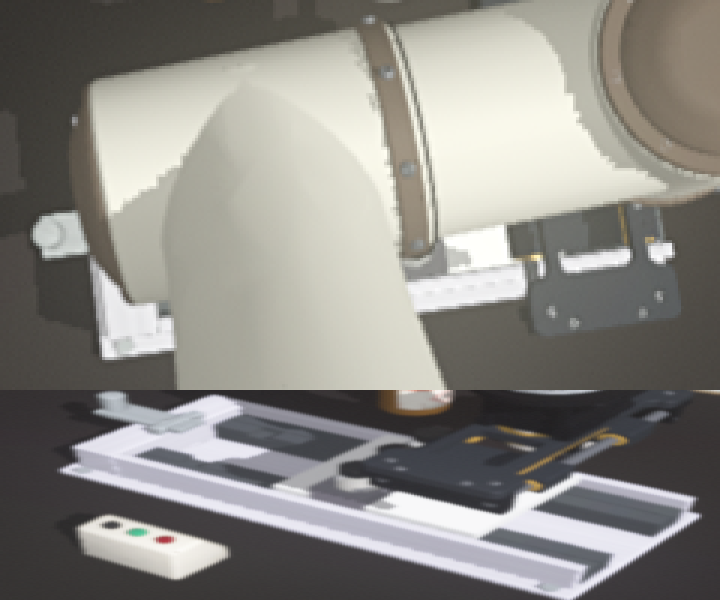

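The crop shows the fingers just behind the board's white rear part (crop ~(480,535) in the scene part), apparently not in contact yet. I'll push on slowly and watch the force.

carry_out:
  motion:
    - [0,0,0,-0.02,0,0,0.5]
    - [0,0,0,-0.02,0,0,0.5]
    - [0,0,0,-0.02,0,0,0.5]
    - [0,0,0,-0.02,0,0,0.5]
    - [0,0,0,-0.02,0,0,0.5]
    - [0,0,0,-0.02,0,0,0.5]
    - [0,0,0,-0.02,0,0,0.5]
    - [0,0,0,-0.02,0,0,0.5]
    - [0,0,0,-0.02,0,0,0.5]
    - [0,0,0,-0.02,0,0,0.5]

```text
time_s: 6.3
tool_pos: [0.5233, -0.0476, 0.0513]
tcp_rot: [2.349, -2.086, -0.0]
wrist_force: [0.2, 0.8, 0.3]
opening: 0.0438
grasp_force: 0.0
```

```bash
cat > m.py <<'E'
# front edge of plate/vial caps in top or scene: track displacement of a template patch vs first picture
from cell import robot, imaging
import cv2,pickle,numpy as np,sys
s=robot.sense(); print(s['time_s'],s['tool_pos'],s['wrist_force'],s['wrist_torque'])
e=imaging.get_image('scene');pickle.dump(e,open('scene_last.pkl','wb'))
a=pickle.load(open('scene0.pkl','rb'))['image']
cv2.imwrite('pics/'+sys.argv[1],np.vstack([cv2.resize(i[200:345,200:420],(720,300),interpolation=3) for i in(a,e['image'])]))
E
python3 m.py c3.png
```

```text
6.3 [ 0.52327809 -0.04757069  0.05125605] [0.1737408  0.83103013 0.29163277] [ 0.02427219 -0.06803237 -0.01999502]
```

View pics/c3.png

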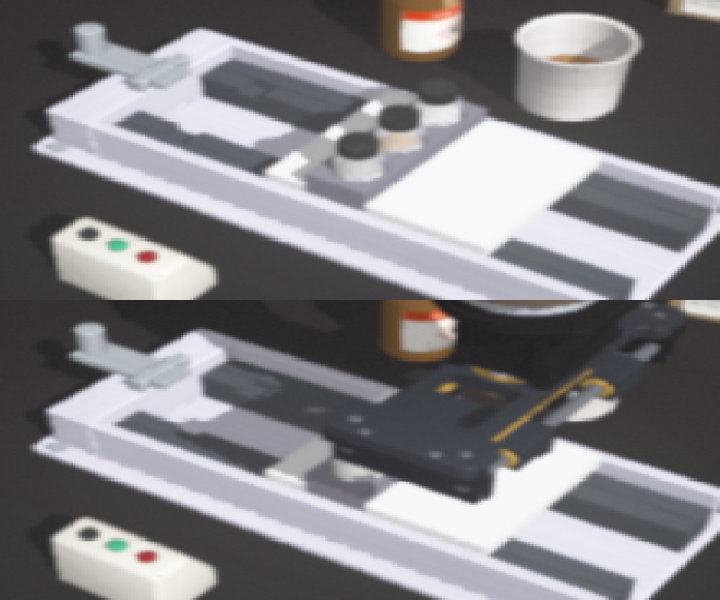

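The board has not moved, although by my estimate the tips should be past its edge. I'll check the tip geometry against the pictures.

```bash
python3 - <<'E'
from h import *
from cell import robot,imaging
d=pickle.load(open('scene0.pkl','rb'))
th=1.69;R=np.array([[np.cos(th),-np.sin(th)],[np.sin(th),np.cos(th)]]);o=np.array([.51249,.02886])
w=onz(d,(349.7,319.9),.054);print('scene rear corner',w,(w[:2]-o)@R)
def proj(d,P):
    p=np.linalg.inv(d['pose'])@np.r_[P,1];x=p[:2]/p[2];x=x*(1+d['k1']*(x@x));K=d['camera_matrix'];return (x*K[0,0]+K[:2,2]).round(0)
e=pickle.load(open('wrist1.pkl','rb'))
y=np.r_[R[:,1],0];x=np.r_[R[:,0],0]
for s in(-.022,.022):
  for z in(0.011,-.008):
    for dx in(-.0095,.0095): print(s,z,dx,proj(e,np.array([.5222,-.0940,.1202-z])+s*y+dx*x))
f=imaging.get_image('wrist');pickle.dump(f,open('wrist2.pkl','wb'))
print(f['pose'].round(3))
cv2.imwrite('pics/w2.png',np.hstack([cv2.resize(q['image'][150:420,200:420],(400,491)) for q in(e,f)]))
E
```

```text
scene rear corner [ 0.47303934 -0.08317913  0.054     ] [-0.10655253  0.05249457]
-0.022 0.011 -0.0095 [282. 259.]
-0.022 0.011 0.0095 [283. 287.]
-0.022 -0.008 -0.0095 [279. 271.]
-0.022 -0.008 0.0095 [280. 302.]
0.022 0.011 -0.0095 [353. 259.]
0.022 0.011 0.0095 [352. 287.]
0.022 -0.008 -0.0095 [357. 271.]
0.022 -0.008 0.0095 [356. 301.]
[[-0.993 -0.113 -0.036  0.534]
 [-0.119  0.945  0.305 -0.131]
 [-0.001  0.307 -0.952  0.232]
 [ 0.     0.     0.     1.   ]]
```

View pics/w2.png

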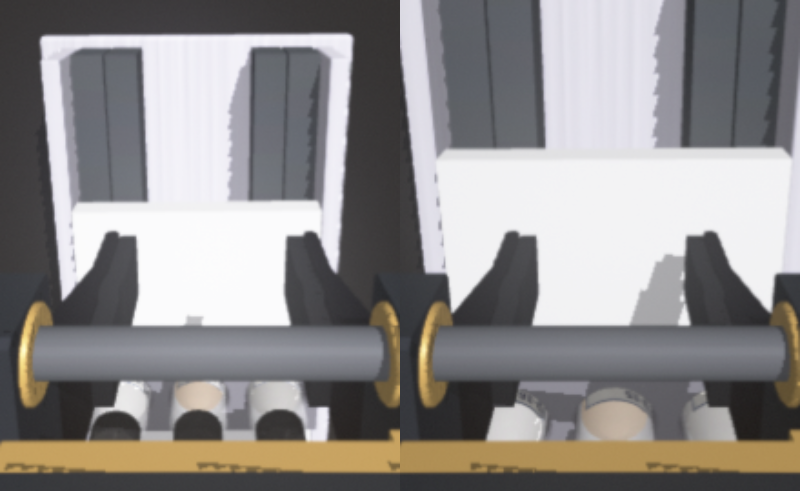

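The wrist view clearly shows both tips above the board, with a gap to their shadow. I'll work out the real heights from the plate's known 110 mm width and the track widths.

```bash
python3 - <<'E'
from h import *
def zfor(d,a,b,w):
    oa,va=ray(d,a);ob,vb=ray(d,b)
    from scipy.optimize import brentq
    return brentq(lambda z:np.linalg.norm(onz(d,a,z)-onz(d,b,z))-w,-.2,.19)
w1=pickle.load(open('wrist1.pkl','rb'));w2=pickle.load(open('wrist2.pkl','rb'));t=pickle.load(open('top0.pkl','rb'))
for n,d in(('w1',w1),('w2',w2)):
    g=cv2.cvtColor(d['image'],cv2.COLOR_BGR2GRAY)
    r=270 if n=='w1' else 240
    for q in(r,r+5,r+10,r+15): 
        L=g[q,200:440].astype(int);print(n,q,[(i+200,L[i+1]-L[i]) for i in range(239) if abs(L[i+1]-L[i])>25])
print(zfor(w1,(242,262),(376,262),.110),zfor(w2,(222,236),(414.5,236),.110))
c=lambda u,v:(225+(u+.5)/3.3-.5,215+(v+.5)/3.3-.5)
print('top',zfor(t,c(588,80),c(620,285),.11),zfor(t,c(348,115),c(378,318),.11))
# two-view rear corners: wrist2 and scene0
s=pickle.load(open('scene0.pkl','rb'))
def tri(*vs):
    A=0;B=0
    for d,uv in vs:
        o,v=ray(d,uv);v/=np.linalg.norm(v);P=np.eye(3)-np.outer(v,v);A=A+P;B=B+P@o
    return np.linalg.solve(A,B)
print('scene+top',tri((s,(349.7,319.9)),(t,c(620,285))),'scene+w1',tri((s,(349.7,319.9)),(w1,(376,262))),'scene+w2',tri((s,(349.7,319.9)),(w2,(414.5,236))),'w1+w2',tri((w1,(376,262)),(w2,(414.5,236))))
print('finger tips w1, z from scene?')
from cell import robot; print(robot.sense()['joint_pos'])
E
```

```text
w1 270 [(228, np.int64(39)), (229, np.int64(119)), (386, np.int64(-71)), (387, np.int64(-71))]
w1 275 [(229, np.int64(58)), (230, np.int64(102)), (239, np.int64(32)), (386, np.int64(-71)), (387, np.int64(-76))]
w1 280 [(229, np.int64(36)), (230, np.int64(117)), (238, np.int64(-41)), (240, np.int64(33)), (256, np.int64(-84)), (257, np.int64(-76)), (264, np.int64(39)), (273, np.int64(29)), (274, np.int64(109)), (356, np.int64(-56)), (357, np.int64(-81)), (373, np.int64(35)), (374, np.int64(102)), (385, np.int64(-49)), (386, np.int64(-70)), (387, np.int64(-38))]
w1 285 [(230, np.int64(63)), (231, np.int64(95)), (254, np.int64(-85)), (255, np.int64(-76)), (274, np.int64(104)), (275, np.int64(39)), (356, np.int64(-81)), (357, np.int64(-69)), (375, np.int64(26)), (376, np.int64(95)), (377, np.int64(46)), (385, np.int64(-66)), (386, np.int64(-74))]
w2 240 [(206, np.int64(98)), (207, np.int64(37)), (426, np.int64(-38)), (427, np.int64(-75)), (428, np.int64(-48))]
w2 245 [(206, np.int64(42)), (207, np.int64(95)), (426, np.int64(-49)), (427, np.int64(-94))]
w2 250 [(207, np.int64(81)), (208, np.int64(59)), (220, np.int64(26)), (425, np.int64(-39)), (426, np.int64(-74)), (427, np.int64(-47))]
w2 255 [(207, np.int64(38)), (208, np.int64(98)), (425, np.int64(-48)), (426, np.int64(-93))]
0.04588931155237169 0.04985690075837962
top 0.06265075874939324 0.04823084245552464
scene+top [ 0.47111934 -0.08188208  0.05417436] scene+w1 [ 0.47322979 -0.08369876  0.05349659] scene+w2 [ 0.47312332 -0.08263412  0.05389611] w1+w2 [ 0.47020861 -0.07999157  0.04366334]
finger tips w1, z from scene?
[ 2.18501402e-01  3.84037145e-01 -4.32254851e-01  1.04862202e-06
 -7.54520552e-01 -9.93864054e-02]
```

The board is where I measured it (top at z 0.054 by two views). So at half opening the fingertips sit well above "TCP − 11 mm"; apparent finger spacing suggests about 16 mm above the TCP. I'll back off behind the board and descend in stages, watching the force.

carry_out:
  motion:
    - [0,0,0,0.2,0,0,0.5]
    - [0,0,0,0.2,0,0,0.5]
    - [0,0,0,0.2,0,0,0.5]
    - [0,0,0,0,0,0,0.5]
    - [0,0,0,0,0,0.02,0.5]
    - [0,0,0,0,0,0.02,0.5]
    - [0,0,0,0,0,0.02,0.5]
    - [0,0,0,0,0,0.02,0.5]
    - [0,0,0,0,0,0,0.5]
    - [0,0,0,0,0,0,0.5]

```text
time_s: 7.4
tool_pos: [0.5304, -0.1071, 0.0432]
tcp_rot: [2.35, -2.085, -0.0]
wrist_force: [-0.4, 0.3, 0.9]
opening: 0.0434
grasp_force: 0.0
```

```bash
python3 - <<'E'
from h import *
from cell import robot,imaging
print(robot.sense()['wrist_force'])
f=imaging.get_image('wrist');pickle.dump(f,open('wrist3.pkl','wb'))
s=imaging.get_image('scene')
cv2.imwrite('pics/w3.png',np.hstack([cv2.resize(f['image'][130:400,200:420],(400,491),interpolation=3),cv2.resize(s['image'][220:400,300:446],(400,491),interpolation=3)]))
E
```

```text
[-0.38205821  0.29912044  0.87656936]
```

View pics/w3.png

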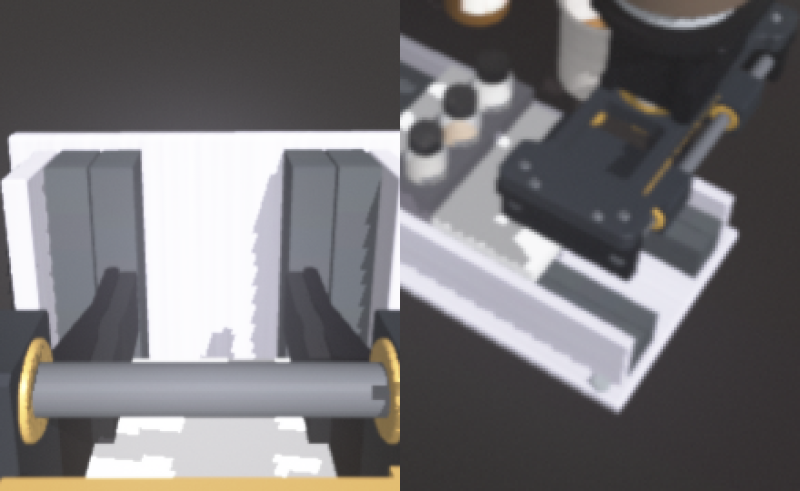

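The wrist view shows the fingers (tips at crop ~(112,270), (310,270)) above the tracks behind the board, with no contact force. Descending further.

carry_out:
  motion:
    - [0,0,0,0,0,0.02,0.5]
    - [0,0,0,0,0,0.02,0.5]
    - [0,0,0,0,0,0.02,0.5]
    - [0,0,0,0,0,0,0.5]
    - [0,0,0,0,0,0,0.5]
    - [0,0,0,0,0,0,0.5]
    - [0,0,0,0,0,0,0.5]
    - [0,0,0,0,0,0,0.5]
    - [0,0,0,0,0,0,0.5]
    - [0,0,0,0,0,0,0.5]

```text
time_s: 8.5
tool_pos: [0.5305, -0.1073, 0.0373]
tcp_rot: [-2.349, 2.086, -0.0]
wrist_force: [0.8, 0.2, -0.3]
opening: 0.0434
grasp_force: 0.0
```

carry_out:
  motion:
    - [0,0,0,0,0,0.01,0.5]
    - [0,0,0,0,0,0.01,0.5]
    - [0,0,0,0,0,0.01,0.5]
    - [0,0,0,0,0,0,0.5]
    - [0,0,0,0,0,0,0.5]
    - [0,0,0,0,0,0,0.5]
    - [0,0,0,0,0,0,0.5]
    - [0,0,0,0,0,0,0.5]
    - [0,0,0,0,0,0,0.5]
    - [0,0,0,0,0,0,0.5]

```text
time_s: 9.5
tool_pos: [0.5304, -0.1073, 0.0342]
tcp_rot: [2.349, -2.086, -0.0]
wrist_force: [-0.9, -0.8, 0.2]
opening: 0.0439
grasp_force: 0.0
```

carry_out:
  motion:
    - [0,0,0,0,0,0.02,0.5]
    - [0,0,0,0,0,0.02,0.5]
    - [0,0,0,0,0,0,0.5]
    - [0,0,0,0,0,0,0.5]
    - [0,0,0,-0.05,0,0,0.5]
    - [0,0,0,-0.05,0,0,0.5]
    - [0,0,0,-0.05,0,0,0.5]
    - [0,0,0,-0.05,0,0,0.5]
    - [0,0,0,-0.05,0,0,0.5]
    - [0,0,0,0,0,0,0.5]

```text
time_s: 10.5
tool_pos: [0.5274, -0.0819, 0.0303]
tcp_rot: [-2.35, 2.085, 0.0]
wrist_force: [-0.2, 0.7, 1.3]
opening: 0.0435
grasp_force: 0.0
```

```bash
python3 - <<'E'
from h import *
from cell import robot,imaging
s=robot.sense();print(s['wrist_force'],s['wrist_torque'])
f=imaging.get_image('wrist');pickle.dump(f,open('wrist4.pkl','wb'))
g=cv2.cvtColor(f['image'],cv2.COLOR_BGR2GRAY).astype(int)
for c in(290,300,330,340): 
    L=g[100:330,c];print(c,[(i+100,L[i+2]-L[i]) for i in range(227) if abs(L[i+2]-L[i])>20])
E
```

```text
[-0.21027216  0.71273954  1.31183636] [ 0.08026407 -0.05781677  0.04838628]
290 [(163, np.int64(22)), (164, np.int64(113)), (165, np.int64(148)), (166, np.int64(66))]
300 [(163, np.int64(21)), (164, np.int64(115)), (165, np.int64(147)), (166, np.int64(63))]
330 [(163, np.int64(32)), (164, np.int64(120)), (165, np.int64(141)), (166, np.int64(59)), (303, np.int64(-27)), (304, np.int64(-57)), (306, np.int64(58)), (307, np.int64(28))]
340 [(163, np.int64(35)), (164, np.int64(121)), (165, np.int64(140)), (166, np.int64(59)), (237, np.int64(-30)), (239, np.int64(31)), (258, np.int64(-30)), (260, np.int64(32)), (268, np.int64(-33)), (269, np.int64(-23)), (270, np.int64(21)), (271, np.int64(36)), (278, np.int64(-32)), (279, np.int64(-27)), (281, np.int64(-22)), (282, np.int64(26)), (283, np.int64(60)), (284, np.int64(25)), (287, np.int64(-33)), (288, np.int64(-26)), (291, np.int64(-28)), (293, np.int64(37)), (294, np.int64(61)), (295, np.int64(28)), (297, np.int64(-33)), (298, np.int64(-28)), (301, np.int64(45)), (302, np.int64(27)), (305, np.int64(-21)), (306, np.int64(-66)), (307, np.int64(-53)), (310, np.int64(35)), (311, np.int64(42)), (312, np.int64(38)), (323, np.int64(-21)), (326, np.int64(-57))]
```

carry_out:
  motion:
    - [0,0,0,-0.03,0,0,0.5]
    - [0,0,0,-0.03,0,0,0.5]
    - [0,0,0,-0.03,0,0,0.5]
    - [0,0,0,-0.03,0,0,0.5]
    - [0,0,0,-0.03,0,0,0.5]
    - [0,0,0,0,0,0,0.5]
    - [0,0,0,0,0,0,0.5]
    - [0,0,0,0,0,0,0.5]
    - [0,0,0,0,0,0,0.5]
    - [0,0,0,0,0,0,0.5]

```text
time_s: 11.55
tool_pos: [0.5257, -0.0674, 0.0302]
tcp_rot: [-2.349, 2.086, 0.0]
wrist_force: [-0.4, -0.6, 0.5]
opening: 0.0432
grasp_force: 0.0
```

```bash
python3 - <<'E'
from h import *
from cell import robot,imaging
s=robot.sense();print(s['wrist_force'],s['wrist_torque'])
a=pickle.load(open('scene0.pkl','rb'))['image'];b=imaging.get_image('scene')['image']
# shift of the plate's front corner patch
for n,(y,x,h,w) in dict(front=(270,278,20,14),rear=(305,335,20,24)).items():
    r=cv2.matchTemplate(b[y-25:y+h+25,x-40:x+w+40],a[y:y+h,x:x+w],cv2.TM_CCOEFF_NORMED);_,v,_,l=cv2.minMaxLoc(r);print(n,v,l[0]-40,l[1]-25)
f=imaging.get_image('wrist');pickle.dump(f,open('wrist5.pkl','wb'))
cv2.imwrite('pics/w5.png',np.hstack([cv2.resize(f['image'][130:400,200:420],(400,491),interpolation=3),cv2.resize(b[220:400,250:396],(400,491),interpolation=3)]))
E
```

```text
[-0.3888939  -0.58401258  0.51966974] [ 0.04630242 -0.04154233 -0.01902305]
front 0.8948780298233032 -10 -5
rear 0.35265082120895386 23 11
```

View pics/w5.png

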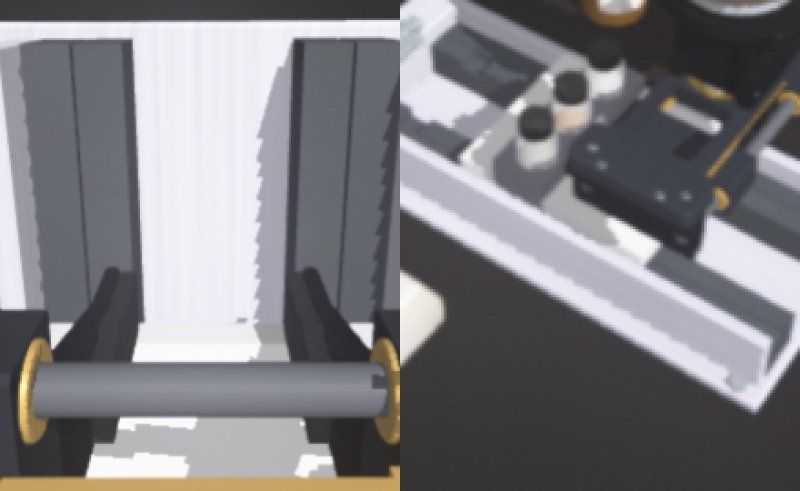

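The wrist view shows the board's rear edge (crop row ~323, full row ~308) now against the fingers; the scene view's front corner has moved by (−10,−5) px, so the board is being pushed. Work out how far it has to go.

```bash
cat >> h.py <<'E'
th=1.69;R=np.array([[np.cos(th),-np.sin(th)],[np.sin(th),np.cos(th)]]);o=np.array([.51249,.02886])
f=lambda w:((w[:2]-o)@R*1e3).round(1)
E
python3 - <<'E'
from h import *
d=pickle.load(open('wrist5.pkl','rb'))
g=cv2.cvtColor(d['image'],cv2.COLOR_BGR2GRAY).astype(int)
for c in(282,290,300): print(c,g[296:322,c])
for r in(305,308,311):
  print(r,f(onz(d,(285,r),.054)),f(onz(d,(285,r),.042)))
print('tracks',[f(onz(d,(200+u*.55,130+v*.55),.034)) for u,v in((132,40),(294,40))])
print('tcp',f(np.array([.5257,-.0674])))
s=pickle.load(open('scene0.pkl','rb'))
a=onz(s,(285,280),.054);b=onz(s,(275,275),.054);print('front moved',f(a),f(b))
E
```

```text
282 [238 238 238 238 238 238 238 238 238 238 237 238 238 238 238 238 238 238
 238 238 238 238 242 248 250 250]
290 [238 237 237 237 237 237 237 237 237 236 237 237 238 239 238 238 238 238
 238 238 238 238 242 248 250 250]
300 [241 240 240 240 240 240 240 240 240 240 239 239 240 238 239 239 239 239
 238 239 238 239 242 248 250 251]
305 [-94.3 -19. ] [-87.5 -20.3]
308 [-92.5 -19. ] [-85.6 -20.3]
311 [-90.7 -19.1] [-83.7 -20.4]
tracks [array([-171.4,  -24.9]), array([-171.4,   20.9])]
tcp [-97.1  -1.7]
front moved [22.9 45.6] [43.1 46.5]
```

carry_out:
  motion:
    - [0,0,0,-0.04,0,0,0.5]
    - [0,0,0,-0.07,0,0,0.5]
    - [0,0,0,-0.08,0,0,0.5]
    - [0,0,0,-0.08,0,0,0.5]
    - [0,0,0,-0.08,0,0,0.5]
    - [0,0,0,-0.08,0,0,0.5]
    - [0,0,0,-0.07,0,0,0.5]
    - [0,0,0,-0.05,0,0,0.5]
    - [0,0,0,-0.03,0,0,0.5]
    - [0,0,0,-0.02,0,0,0.5]

```text
time_s: 12.65
tool_pos: [0.5185, -0.0077, 0.0302]
tcp_rot: [2.35, -2.085, -0.0]
wrist_force: [0.9, -2.9, 0.6]
opening: 0.0433
grasp_force: 1.6
```

```bash
cat > q.py <<'E'
from h import *
from cell import robot,imaging
import sys
s=robot.sense();print(s['time_s'],'tcp',f(s['tool_pos']),s['wrist_force'],s['wrist_torque'])
d=imaging.get_image('wrist');e=imaging.get_image('scene')
pickle.dump((d,e),open(sys.argv[1],'wb'))
g=cv2.cvtColor(d['image'],cv2.COLOR_BGR2GRAY).astype(int)
for c in(285,300,325): 
    L=g[270:335,c];print(c,[(i+270,L[i],L[i+3]) for i in range(60) if abs(L[i+3]-L[i])>6][:8])
E
python3 q.py q1.pkl
```

```text
12.65 tcp [-37.   -1.6] [ 0.94307759 -2.85823701  0.61130184] [-0.81889472 -0.15773865 -0.05118952]
285 [(315, np.int64(234), np.int64(243)), (316, np.int64(235), np.int64(248)), (317, np.int64(237), np.int64(249)), (325, np.int64(248), np.int64(232)), (326, np.int64(248), np.int64(142)), (327, np.int64(248), np.int64(105)), (328, np.int64(232), np.int64(108)), (329, np.int64(142), np.int64(114))]
300 [(315, np.int64(235), np.int64(244)), (316, np.int64(235), np.int64(248)), (317, np.int64(237), np.int64(249)), (325, np.int64(249), np.int64(233)), (326, np.int64(249), np.int64(143)), (327, np.int64(248), np.int64(108)), (328, np.int64(233), np.int64(111)), (329, np.int64(143), np.int64(116))]
325 [(301, np.int64(232), np.int64(219)), (302, np.int64(231), np.int64(183)), (303, np.int64(230), np.int64(183)), (305, np.int64(183), np.int64(233)), (306, np.int64(183), np.int64(234)), (307, np.int64(219), np.int64(235)), (315, np.int64(235), np.int64(244)), (316, np.int64(234), np.int64(248))]
```

carry_out:
  motion:
    - [0,0,0,-0.01,0,0,0.5]
    - [0,0,0,-0.01,0,0,0.5]
    - [0,0,0,-0.01,0,0,0.5]
    - [0,0,0,-0.01,0,0,0.5]
    - [0,0,0,-0.01,0,0,0.5]
    - [0,0,0,-0.01,0,0,0.5]
    - [0,0,0,-0.01,0,0,0.5]
    - [0,0,0,-0.01,0,0,0.5]
    - [0,0,0,0,0,0,0.5]
    - [0,0,0,0,0,0,0.5]

```text
time_s: 13.75
tool_pos: [0.5179, 0.0005, 0.0304]
tcp_rot: [-2.349, 2.085, -0.0]
wrist_force: [-0.4, -0.3, 0.1]
opening: 0.0432
grasp_force: 0.0
```

```bash
python3 q.py q2.pkl
```

```text
13.75 tcp [-28.8  -2. ] [-0.38217684 -0.2999311   0.0520666 ] [ 0.09807699  0.02210821 -0.05739681]
285 [(308, np.int64(234), np.int64(241)), (309, np.int64(234), np.int64(248)), (310, np.int64(235), np.int64(248)), (311, np.int64(241), np.int64(248)), (325, np.int64(248), np.int64(232)), (326, np.int64(248), np.int64(143)), (327, np.int64(247), np.int64(107)), (328, np.int64(232), np.int64(109))]
300 [(309, np.int64(234), np.int64(247)), (310, np.int64(235), np.int64(248)), (311, np.int64(240), np.int64(248)), (325, np.int64(248), np.int64(232)), (326, np.int64(248), np.int64(142)), (327, np.int64(247), np.int64(107)), (328, np.int64(232), np.int64(110)), (329, np.int64(142), np.int64(116))]
325 [(309, np.int64(234), np.int64(246)), (310, np.int64(235), np.int64(248)), (311, np.int64(240), np.int64(248)), (325, np.int64(248), np.int64(231)), (326, np.int64(248), np.int64(141)), (327, np.int64(247), np.int64(106)), (328, np.int64(231), np.int64(109)), (329, np.int64(141), np.int64(115))]
```

The edge row jumped from 318 to 311 on all columns and the force fell to zero: the board has dropped. Back off, rise, close the fingers and carry over to the bolt side.

carry_out:
  motion:
    - [0,0,0,0.1,0,0,0.5]
    - [0,0,0,0.2,0,0,0.5]
    - [0,0,0,0,0,-0.2,0.5]
    - [0,0,0,0,0,-0.3,0.5]
    - [0,0,0,0,0,-0.3,1]
    - [0,0,0,0,0,-0.3,1]
    - [0,0,0,0,0,-0.1,1]
    - [0,0,0,0,0,0,1]
    - [0,0,0,0,0,0,1]
    - [0,0,0,0,0,0,1]

```text
time_s: 14.85
tool_pos: [0.5201, -0.0301, 0.1485]
tcp_rot: [2.347, -2.084, -0.004]
wrist_force: [-0.5, -0.7, -0.1]
opening: 0.0046
grasp_force: 0.0
```

```bash
python3 - <<'E'
from h import *
from cell import robot,imaging
s=robot.sense();print(s['time_s'],'tcp',f(s['tool_pos']),s['tool_pos'][2])
d=imaging.get_image('wrist');e=imaging.get_image('scene')
pickle.dump((d,e),open('q3.pkl','wb'))
im=d['image']
cv2.imwrite('pics/q3.png',np.hstack([cv2.resize(im[100:460,160:480],(400,450)),cv2.resize(e['image'][190:370,200:360],(400,450))]))
E
```

```text
14.85 tcp [-59.5  -0.5] 0.1485258127651939
```

View pics/q3.png

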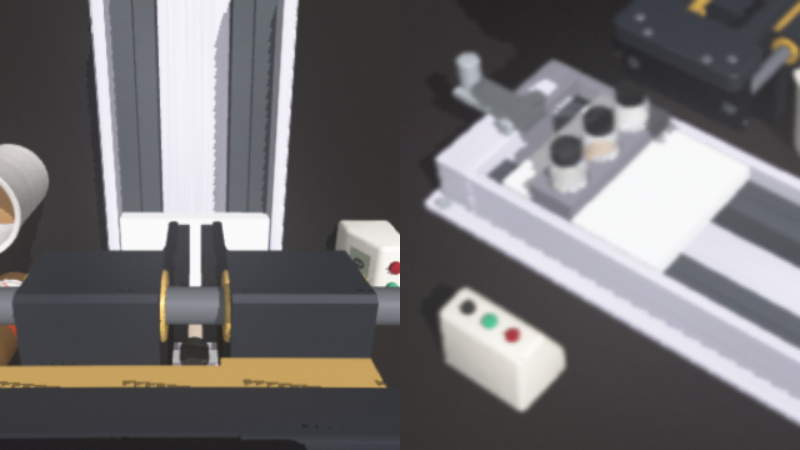

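Left half: fingers clear of the board at crop (190,225). Right half: board down in the notches, all three vials upright, bolt still drawn back. That was the last picture; next, use the finger spacing at two openings to get the true tip height.

```bash
python3 - <<'E'
from h import *
from cell import robot,imaging
print(robot.sense()['opening'])
w1=pickle.load(open('wrist1.pkl','rb'));d=imaging.get_image('wrist');pickle.dump(d,open('w6.pkl','wb'))
print(d['camera_matrix'][0,0],d['camera_matrix'][:2,2],d['k1'])
for n,q in(('w1',w1),('now',d)):
    g=cv2.cvtColor(q['image'],cv2.COLOR_BGR2GRAY).astype(int)
    for r in(276,278,280,283,286,290):
        L=g[r,245:385];print(n,r,[(i+246,int(L[i+2]-L[i])) for i in range(137) if abs(L[i+2]-L[i])>60])
T=np.eye(4);
from scipy.spatial.transform import Rotation as Ro
s=robot.sense();T[:3,:3]=Ro.from_rotvec(s['tcp_rot']).as_matrix();T[:3,3]=s['tool_pos']
print(np.linalg.inv(T)@d['pose'])
E
```

```text
0.0014590590809864018
333.88219771169435 [315.76114312 238.04621777] 0.019715677865107917
w1 276 []
w1 278 [(257, -108), (258, -128), (264, 98), (265, 141), (266, 71), (366, -98), (367, -136), (368, -73), (373, 106), (374, 132)]
w1 280 [(256, -92), (257, -160), (258, -87), (274, 138), (275, 120), (357, -137), (358, -94), (374, 137), (375, 111)]
w1 283 [(255, -123), (256, -143), (274, 128), (275, 141), (356, -95), (357, -149), (358, -77), (375, 61), (376, 147), (377, 111)]
w1 286 [(254, -124), (255, -144), (274, 112), (275, 147), (356, -96), (357, -150), (358, -76), (376, 64), (377, 145), (378, 109)]
w1 290 [(252, -95), (253, -162), (254, -86), (274, 90), (275, 151), (276, 81), (356, -124), (357, -139), (378, 123), (379, 143)]
now 276 [(246, 98), (375, -83), (377, 62), (378, 63)]
now 278 [(246, 116), (247, 66), (257, 68), (297, -130), (298, -128), (304, 131), (305, 133), (326, -84), (327, -136), (328, -86), (333, 88), (334, 150), (335, 92), (375, -86), (377, 68)]
now 280 [(246, 133), (247, 83), (257, 71), (296, -67), (297, -159), (298, -118), (313, 118), (314, 133), (317, -90), (318, 
[... 249 characters left out ...]
 61), (375, -106), (377, 91)]
now 286 [(246, 152), (247, 86), (255, -69), (257, 80), (296, -153), (297, -126), (313, 134), (314, 146), (317, -99), (318, -151), (319, -79), (334, 82), (335, 166), (336, 104), (375, -102), (377, 91)]
now 290 [(246, 120), (247, 99), (257, 63), (295, -102), (296, -159), (297, -84), (313, 134), (314, 147), (317, -99), (318, -151), (319, -78), (335, 162), (336, 148), (374, -72), (375, -82), (377, 83)]
[[-2.56925729e-04 -9.51742933e-01 -3.06896274e-01  8.48532990e-02]
 [ 9.99999904e-01 -1.35362126e-04 -4.17391049e-04 -8.13557964e-04]
 [ 3.55706849e-04 -3.06896352e-01  9.51742876e-01 -1.80597119e-01]
 [ 0.00000000e+00  0.00000000e+00  0.00000000e+00  1.00000000e+00]]
```

carry_out:
  motion:
    - [0,0,0,-0.2,0,0,1]
    - [0,0,0,-0.4,0,0,1]
    - [0,0,0,-0.4,0,0,1]
    - [0,0,0,-0.4,0,0,1]
    - [0,0,0,-0.4,0,0,1]
    - [0,0,0,-0.4,0,0,1]
    - [0,0,0,-0.4,0,0,1]
    - [0,0,0,-0.4,0,0,1]
    - [0,0,0,0,0,0,1]
    - [0,0,0,0,0,0,1]

```text
time_s: 16.0
tool_pos: [0.485, 0.2687, 0.1493]
tcp_rot: [2.35, -2.082, -0.0]
wrist_force: [0.8, -0.7, 0.2]
opening: 0.0004
grasp_force: 0.0
```

```bash
python3 - <<'E'
from h import *
from cell import robot
s=robot.sense();print('tcp',f(s['tool_pos']),s['tool_pos'],s['tcp_rot'],s['wrist_force'])
E
```

```text
tcp [241.4  -1.2] [0.4850128  0.26866119 0.14931428] [ 2.34985270e+00 -2.08228967e+00 -3.35385817e-04] [ 0.7645269  -0.73832588  0.22813676]
```

carry_out:
  motion:
    - [0,0,0,0,0,0.15,1]
    - [0,0,0,0,0,0.2,1]
    - [0,0,0,0,0,0.2,1]
    - [0,0,0,0,0,0.2,1]
    - [0,0,0,0,0,0.15,1]
    - [0,0,0,0,0,0.1,1]
    - [0,0,0,0,0,0.02,1]
    - [0,0,0,0,0,0,1]
    - [0,0,0,0.1,0,0,1]
    - [0,0,0,0.1,0,0,1]

```text
time_s: 17.0
tool_pos: [0.4884, 0.2478, 0.049]
tcp_rot: [-2.349, 2.084, -0.0]
wrist_force: [0.5, -0.8, -0.7]
opening: 0.0004
grasp_force: 0.0
```

carry_out:
  motion:
    - [0,0,0,0.05,0,0,1]
    - [0,0,0,0.03,0,0,1]
    - [0,0,0,0.03,0,0,1]
    - [0,0,0,0.03,0,0,1]
    - [0,0,0,0.03,0,0,1]
    - [0,0,0,0.03,0,0,1]
    - [0,0,0,0.03,0,0,1]
    - [0,0,0,0.03,0,0,1]
    - [0,0,0,0,0,0,1]
    - [0,0,0,0,0,0,1]

```text
time_s: 18.0
tool_pos: [0.4911, 0.2222, 0.0483]
tcp_rot: [2.349, -2.085, 0.0]
wrist_force: [-0.3, 0.7, 0.2]
opening: 0.0005
grasp_force: 0.3
```

```bash
python3 - <<'E'
from h import *
from cell import robot
s=robot.sense();print('tcp',f(s['tool_pos']),s['tool_pos'],s['wrist_force'],s['wrist_torque'])
E
```

```text
tcp [194.5  -1.8] [0.49114523 0.22215138 0.04827937] [-0.31081109  0.66708029  0.22158912] [ 0.31376624 -0.01017187  0.0252829 ]
```

carry_out:
  motion:
    - [0,0,0,0.02,0,0,1]
    - [0,0,0,0.03,0,0,1]
    - [0,0,0,0.03,0,0,1]
    - [0,0,0,0.03,0,0,1]
    - [0,0,0,0.02,0,0,1]
    - [0,0,0,0.02,0,0,1]
    - [0,0,0,0.02,0,0,1]
    - [0,0,0,0.01,0,0,1]
    - [0,0,0,0,0,0,1]
    - [0,0,0,0,0,0,1]

```text
time_s: 19.0
tool_pos: [0.4929, 0.2041, 0.0481]
tcp_rot: [2.349, -2.085, -0.0]
wrist_force: [-0.3, 1.4, -0.2]
opening: 0.0002
grasp_force: 0.3
```

```bash
cat > p.py <<'E'
from h import *
from cell import robot,imaging
s=robot.sense();print('tcp',f(s['tool_pos']),s['tool_pos'],s['wrist_force'],s['wrist_torque'])
a=pickle.load(open('scene0.pkl','rb'));b=imaging.get_image('scene');pickle.dump(b,open('sp.pkl','wb'))
y,x,h,w=211,220,14,18
r=cv2.matchTemplate(b['image'][y-20:y+h+30,x-20:x+w+40],a['image'][y:y+h,x:x+w],cv2.TM_CCOEFF_NORMED);_,v,_,l=cv2.minMaxLoc(r)
l=(l[0]-20,l[1]-20);print(v,l)
P=onz(a,(228,215),.0825);Q=onz(a,(228+l[0],215+l[1]),.0825);print(f(P),f(Q))
E
python3 p.py
```

```text
tcp [176.3  -1.4] [0.49293103 0.20409264 0.04811471] [-0.26296847  1.35650091 -0.20337682] [ 0.28018041 -0.06268771 -0.0030274 ]
0.8155609369277954 (12, 5)
[183.2   1.7] [157.   -0.6]
```

carry_out:
  motion:
    - [0,0,0,0.01,0,0,1]
    - [0,0,0,0.01,0,0,1]
    - [0,0,0,0.01,0,0,1]
    - [0,0,0,0,0,0,1]
    - [0,0,0,0,0,0,1]
    - [0,0,0,0,0,0,1]
    - [0,0,0,0,0,0,1]
    - [0,0,0,0,0,0,1]
    - [0,0,0,0,0,0,1]
    - [0,0,0,0,0,0,1]

```text
time_s: 20.05
tool_pos: [0.4934, 0.2026, 0.0482]
tcp_rot: [-2.348, 2.085, 0.002]
wrist_force: [-1.9, 6.6, 0.3]
opening: 0.0005
grasp_force: 3.1
```

```bash
python3 p.py
```

```text
tcp [174.8  -1.7] [0.49335214 0.20264833 0.04821003] [-1.9350708   6.60961673  0.28209755] [ 1.77054711  0.76937885 -0.07613945]
0.7762264609336853 (12, 5)
[183.2   1.7] [157.   -0.6]
```

The bolt stopped hard (6.6 N) where fully home was predicted. Back off and rise.

carry_out:
  motion:
    - [0,0,0,-0.1,0,0,1]
    - [0,0,0,-0.2,0,0,1]
    - [0,0,0,-0.3,0,0,1]
    - [0,0,0,-0.1,0,-0.2,1]
    - [0,0,0,0,0,-0.3,1]
    - [0,0,0,0,0,-0.3,1]
    - [0,0,0,-0.3,0,-0.3,1]
    - [0,0,0,-0.4,0,0,1]
    - [0,0,0,-0.4,0,0,1]
    - [0,0,0,-0.3,0,0,1]

```text
time_s: 21.1
tool_pos: [0.4682, 0.4117, 0.1584]
tcp_rot: [2.35, -2.085, 0.001]
wrist_force: [1.2, 0.4, 0.4]
opening: 0.0006
grasp_force: 0.0
```

```bash
python3 - <<'E'
from h import *
from cell import robot,imaging
s=robot.sense();print(s['time_s'],s['wrist_force'])
t0=pickle.load(open('top0.pkl','rb'));t=imaging.get_image('top');pickle.dump(t,open('tend.pkl','wb'))
def m(n,y,x,h,w,z,p=40):
    r=cv2.matchTemplate(t['image'][y-p:y+h+p,x-p:x+w+p],t0['image'][y:y+h,x:x+w],cv2.TM_CCOEFF_NORMED);_,v,_,l=cv2.minMaxLoc(r)
    l=np.array(l)-p;c=np.array([x+w/2,y+h/2]);print(n,round(v,2),l,'from',f(onz(t0,c,z)),'to',f(onz(t,c+l,z)))
m('pin',283,234,20,18,.0825)
m('timer',345,316,35,48,.055,20);m('bottle',172,278,44,32,.1,15);m('beaker',168,332,50,48,.075,15)
for i,(x,y) in enumerate(((357,255),(360,275),(363,295))): m('vial%d'%i,y-8,x-9,16,18,.098 ,70)
g=cv2.cvtColor(t['image'],cv2.COLOR_BGR2GRAY)
# rear edge of the white plate along the slide axis near y=+-45
def proj(P):
    p=np.linalg.inv(t['pose'])@np.r_[P,1];x=p[:2]/p[2];x=x*(1+t['k1']*(x@x));return x*t['camera_matrix'][0,0]+t['camera_matrix'][:2,2]
for yy in(-.045,.045):
    xs=np.arange(-60,20,1.);v=[]
    for x in xs:
        u=proj(np.r_[o+R@[x/1e3,yy],.047]);v.append(float(cv2.getRectSubPix(g,(1,1),(float(u[0]),float(u[1])))[0,0]))
    i=np.argmax(np.diff(v));print('rear edge y',yy,xs[i]+.5)
E
```

```text
21.1 [1.20186406 0.44714133 0.43654232]
pin 0.72 [ 13 -33] from [184.2   1.9] to [155.6 -50.8]
timer 1.0 [0 0] from [ 37.9 141.4] to [ 37.9 141.4]
bottle 1.0 [0 0] from [  75.7 -151.9] to [  75.7 -151.9]
beaker 1.0 [0 0] from [ -32.3 -145. ] to [ -32.3 -145. ]
vial0 0.89 [-48  28] from [-15.1 -33.2] to [71.3  2. ]
vial1 0.89 [-51   7] from [-14.9   0.8] to [71.   0.4]
vial2 0.85 [-52   7] from [-14.8  34.5] to [72.3 33.6]
rear edge y -0.045 -16.5
rear edge y 0.045 -16.5
```

Board, vials and bystanders check out; the pin match was a false one, so search again on the slide axis only.

```bash
python3 - <<'E'
from h import *
t0=pickle.load(open('top0.pkl','rb'));t=pickle.load(open('tend.pkl','rb'))
for (y,x,h,w) in((286,236,14,12),(284,235,18,24)):
    r=cv2.matchTemplate(t['image'][y-6:y+h+5,x-5:x+w+35],t0['image'][y:y+h,x:x+w],cv2.TM_CCOEFF_NORMED);_,v,_,l=cv2.minMaxLoc(r)
    l=np.array(l)-[5,6];c=np.array([240.5,293.]);print(v,l,f(onz(t0,c,.0825)),f(onz(t,c+l,.0825)))
# leftmost bright (steel) pixel on the bolt axis before/after
for n,q in(('0',t0),('end',t)):
    g=cv2.cvtColor(q['image'],cv2.COLOR_BGR2GRAY);print(n,g[288:298,225:285].mean(0).round().astype(int))
E
```

```text
0.6488580107688904 [16 -1] [188.4   1.3] [161.4   3.4]
0.5138293504714966 [30 -4] [188.4   1.3] [137.3   1.7]
0 [ 70  71  72  73  74  74  76  77  76  70  80 130 169 192 204 208 208 206
 204 196 191 198 206 209 209 209 209 209 209 209 209 209 210 210 209 209
 209 208 208 210 200 172 177 204 212 212 214 214 209 207 211 216 229 240
 243 242 242 242 242 242]
end [ 74  74  74  74  74  73  70  71  70  67  64  65  65  66  66  67  67  67
  68  68  70  70  70  71  71  72  70  70 103 168 191 194 200 204 202 202
 203 194 190 201 195 167 171 199 206 206 209 209 204 198 196 196 198 200
 199 198 197 196 195 197]
```

The pin's left edge moved about 17.5 px (about 29.5 mm), and the bolt ran to its stop. Hand in.

```bash
python3 -c "
from cell import robot
print(robot.hand_in())"
```

```text
the job is handed in; nothing more can be done
None
```

I handed the job in at about 21 s: the board is down in its notches, the bolt ran to its stop (about 29.5 mm moved by camera), the vials are upright, the beaker, timer and bottle are unmoved, and the hand is clear; `hand_in` returned no verdict.

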